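Park the lever-top pot behind its spring stop

TASK

With the fingertips press the orange sprung strip of the wooden rack fully down so that its two stop pins sink, and while holding it down push the squat green lever-top pot along the lane, over the pins and into the bay at the end wall. Then let the strip spring fully up, so that the pins stand behind the pot, and take the hand away. Only press and push: never lift or tip the pot, and leave everything else where it is.

Things in the scene. Friction and masses are not known exactly. Their poses are not given: they have to be found in the camera images.
- rack: Wooden jar rack fixed to the counter, 100 wide (x), from y = -187 to the end wall (inner face y = +113, 60 high). Origin on the counter, on the lane's centre line; +y points along the lane to the end wall, z up. Open-topped lane, 84 wide between fences 42 high, open at its -y end. Its floor: two runners, tops 28 above the counter, x = 22.5 to 42 each side, the orange strip between them.
- pins_mid (a point): Point midway between the two black stop pins, at runner height: rack y = +30. The pins (9 diameter, at x = +31 and -31, 53 free between them) ride on the strip and poke through the runners, 8 above them when up. They stop the pot when its centre is 29 before this point; it is clear past them when its centre is 29 beyond it.
- bay_mid (a point): Middle of the parking bay at runner height: rack y = +67, where the pot's centre should come (8 short of touching the end wall, 8 past clearing the pins).
- pot_center (a point): Centre (24 above its underside) of the squat lever-top pot: green glass, white lid, wire bail; round, 76 diameter up to 28 high, narrower above, 48 high in all, about 0.35 kg. It stands loose on the runners, before the pins (rack y -70 to -6).
- stop_strip (a joint): Travel of the orange sprung strip and its pins: 0 up, 0.010 m fully down (hard stop); pins level with the runners at 0.008. Springs back up; 3.5 N starts it, 7 N holds it fully down. Flat, 42 wide, rack y -180 to +60, running under the pot without touching it. Press anywhere along its middle; it stays level, and a fingertip can slide along it. Top 26 above the counter when up, 16 when down.
- strip_face (a point): Point on the strip's top face, on its centre line, at rack y = -150; it moves down with the strip.
- mortar: Granite mortar with its pestle, on the chopping block at the right; 148 diameter, about 200 high with the pestle. Origin: centre of underside. Leave alone.
- cup: Steel cup, 64 diameter, 60 high, on the chopping block. Origin: centre of underside. Leave alone.
- sieve: Red plastic sieve, 170 diameter, 55 high, with a handle along its +y, at the left. Origin: centre of underside. Leave alone.
- saucer: White porcelain saucer, 124 diameter, 18 high, beyond the rack. Origin: centre of underside. Leave alone.
- spoon: Steel tasting spoon, 170 long, lying on the robot's side of the rack, along its own x. Leave alone.
- tall_jar: Amber lever-top jar, 80 diameter, 105 high, past the rack's end wall. Origin: centre of underside. Leave alone.
There are look-alikes about, which are no part of the job. Leave any blue or yellow look-alike of the part that bears pot_center alone.

How it is judged (in metres and radians):
On the way, in this order (a step that is already met when the one before it is completed fails the run):
1. the fingers hold the strip down, pins sunk, with the pot still before the pins (value of joint stop_strip above 0.0082 m and contact force between the fingers and stop_strip above 1 N and y of pot_center in the frame of rack below 0.006 m), for 0.1 s.
2. the pot is over the pins while the fingers hold the strip down (value of joint stop_strip above 0.0078 m and contact force between the fingers and stop_strip above 0.5 N and y of pot_center in the frame of rack between 0.012 and 0.05 m), for 0.04 s.
At the end, for the whole second after the job is handed in: The pot stands upright (within 0.06 rad) and at rest on the runners in the bay, its centre at rack y 57 to 80 mm, and the strip is up (travel under 1.5 mm) with the pins behind the pot (y of pot_center in the frame of rack between 0.057 and 0.08 m and x of pot_center in the frame of rack between -0.01 and 0.01 m and z of pot_center in the frame of rack between 0.049 and 0.055 m and angle between pot_center's own z axis and vertical below 0.06 rad and value of joint stop_strip below 0.0015 m and linear speed of pot below 0.01 m/s); the robot touches nothing.
It fails at once if the pot is lifted (over 6 mm) (z of pot_center in the frame of rack above 0.058 m).
It fails at once if the pot is tipped (over 0.25 rad) (angle between pot_center's own z axis and vertical above 0.25 rad).
It fails at once if the strip is let up while the pot is over the pins (y of pot_center in the frame of rack between 0.008 and 0.05 m and value of joint stop_strip below 0.0065 m).
It fails at once if something else on the counter is moved (over 20 mm) (distance of any of mortar, cup, sieve, saucer, spoon, tall_jar from where it was at the start of the episode above 0.02 m).
It also fails if it takes over 35 s, if anything falls off the work surface, if the arm or the gripper's body presses on something with over 40 N, if the wrist force passes 120 N, or if a joint passes its speed limit or range.

ROBOT

A 6-joint arm with a two-finger parallel gripper is mounted at the origin on the work surface. World frame = base frame: x ahead of the robot, y to its left, z up, the work surface at z = 0. Lengths are in mm, angles in degrees, forces in N, time in s.
With the tool pointing down it reaches from about 350 to 850 mm from the base axis. Payload 8.1 kg.
Tool frame: the origin (TCP) lies midway between the tips of the shut fingers; the grasp point (between the pads) lies 19 mm behind it (r.grasp_offset is the distance from the TCP to the grasp point, in mm); z points along the fingers, x is the direction in which the jaws open and shut, and the axes are right-handed (so a half turn about z gives the same grasp; the last joint's range is limited). The gripper opens to 85 mm and grips with 20 to 120 N. Pads are 22 mm wide; open, the fingers measure 114 mm over their backs; the gripper's body (76 mm by 85 mm) begins 54 mm behind the grasp point. The pads swing forward as they close: fully open they stand 13 mm farther back than shut.
Start: joints at [-78.06, 7.471, 85.268, -0, 87.261, -4.893], TCP at [173.775, -574.288, 192.692] pointing down, gripper open.
Joint ranges: [-169.43, 169.43], [-51.17, 129.36], [1.28, 143.12], [-76.62, 256.62], [0, 156.53], [-152.29, 152.29]. Speed limits (degrees/s): [136.94, 136.94, 159.86, 180, 180, 180].

INTERFACE

Orientations are given as [roll, pitch, yaw] about the fixed x, y, z axes, in that order (R = Rz(yaw) Ry(pitch) Rx(roll)).
In Python, from bench import r, optics, hand_in gives the robot as it stands.
- The arm moves only by the shell command python3 -m pendant 'ROWS' [FORCE]. ROWS is JSON, a list of rows, each a list of 5 numbers: the opening, from 0 (shut) to 1 (fully open), then the shift along the tool's x, y, z in mm, then the turn about the tool's z in degrees. A call has 1 to 10 rows; each row shifts and turns the commanded pose from where the row before left it, along the tool's axes as they then stand; what a row does not reach is not made up. A row lasts 1/10 s, in which the tool goes at most 50 mm and 8.59 degrees, less where a joint would pass 70% of its speed; a pose out of reach is approached as far as the arm can. A call with a gripper value outside its range is refused whole. The fingers move at their own pace and stop on an object; FORCE is the grip in N (left out, the last holds). Time passes only in rows, so rows that do not move let the fingers close. It gives the time, the measured TCP pose, the force and the opening at its end, in the units of the state.
- r.sense(): the state, without advancing time (a new reading comes with each control period).
- optics.snapshot(name): name is "scene" or "top" or "wrist"; returns (picture, depth): 400x640x3 uint8, blue, green, red; 400x640 float32, mm along the optical axis (not along the pixel's ray), 0 where there is no reading.
- optics.camera_params(name): a dict with "camera_matrix" (3x3 intrinsics, pixels), "eye" and "orientation" of the camera in the world. Camera axes: x right, y down, z forward; pixel columns grow to the right and rows downward; lengths in mm; the calibration is good to about 2 mm. A picture is of the moment at which its call begins: read the wrist's pose just before it. camera_params takes no time and is no camera call; for the wrist camera it gives the pose at the moment of the call.
- hand_in(): hands the job in, once; it reports no verdict.
Trained networks look in the newest picture that a camera, given by its name, has taken for a name from the list of things; names that differ only in an ending like _2 or _b are one class to them, and where a whole thing is asked for, a point or a joint stands for the part that bears it (a point fixed in the world has none). Each returns a list of dicts, best first, with "score" (0 to 1); they miss things now and then, are a little off and sometimes report something else, mostly with a low value. They report only what shows in the picture. A call takes as long as a camera call. They do not tell look-alikes from the thing itself.
- optics.search_frame(camera, query): "at" ([x, y, z] in mm, in world coordinates, good to about 4 mm: the middle of the surface that is visible of it).
The state is a dict: "time": time; "joint_pos": joint angles; "qd": joint speeds; "joint_efforts": joint torques, N m; "tool_pos": TCP position; "tcp_rot": TCP orientation; "ft_force": force on the tool from outside, world axes, zero at the start; "wrist_torque": the same for the moment, N m; "finger_gap": finger opening in mm.
Only numpy, scipy, OpenCV 4.12 (cv2) and the standard library are available. Lean on these libraries where they do the work, as an engineer would, in place of code of your own. Each camera call takes 0.05 s, during which the arm holds its last target. There are 200 camera calls.

## Working session

There is one attempt and no reset: what is moved stays moved. The work goes in short steps, Python scripts to look and compute and a shell command to move; the robot and the scene stay as the last step left them, time stands still between calls to the robot, and variables do not carry over. Pictures are saved under pics/ and viewed, about 8 in all and at most 12, crops included, and the job is handed in when it is done.

```bash
mkdir -p pics; ls; python3 - <<'E'
from bench import r, optics
import cv2, numpy as np
s=r.sense(); print(s['time'],s['tool_pos'],s['tcp_rot'],s['finger_gap'])
a,_=optics.snapshot('top'); b,_=optics.snapshot('scene')
cv2.imwrite('pics/top.png',a); cv2.imwrite('pics/scene.png',b)
for n in ['top','scene']:
  for q in ['pot_center','rack','strip_face','pins_mid','stop_strip','spoon','tall_jar','saucer','mortar','sieve']:
    print(n,q,[(np.round(d['at']).tolist(),round(d['score'],2)) for d in optics.search_frame(n,q)])
print(r.sense()['time'])
E
```

```text
pics
0.0 [ 173.62938693 -573.67156535  191.64468861] [-1.79992700e+02  1.06357180e-01 -7.31649426e+01] 85.29520879500153
top pot_center [([379.0, -172.0, 50.0], 0.91), ([505.0, 36.0, 76.0], 0.9), ([668.0, 162.0, 45.0], 0.89), ([414.0, -459.0, 71.0], 0.57)]
top rack [([506.0, -6.0, 31.0], 0.92)]
top strip_face [([516.0, -47.0, 30.0], 0.59)]
top pins_mid [([506.0, -7.0, 28.0], 0.63)]
top stop_strip [([516.0, -44.0, 27.0], 0.93)]
top spoon [([387.0, 61.0, 15.0], 0.59), ([413.0, -458.0, 75.0], 0.48)]
top tall_jar [([492.0, 269.0, 104.0], 0.62)]
top saucer [([669.0, -12.0, 8.0], 0.81), ([506.0, -6.0, 30.0], 0.61)]
top mortar [([605.0, -512.0, 133.0], 0.93)]
top sieve [([504.0, 576.0, 28.0], 0.94), ([504.0, 34.0, 76.0], 0.46)]
scene pot_center [([394.0, -184.0, 50.0], 0.8), ([680.0, 148.0, 44.0], 0.77), ([519.0, 27.0, 76.0], 0.74)]
scene rack [([521.0, -27.0, 27.0], 0.91)]
scene strip_face [([519.0, -62.0, 26.0], 0.7)]
scene pins_mid [([521.0, -24.0, 31.0], 0.65)]
scene stop_strip [([521.0, -66.0, 28.0], 0.73)]
scene spoon [([395.0, 33.0, 16.0], 0.52)]
scene tall_jar [([511.0, 251.0, 82.0], 0.91)]
scene saucer []
scene mortar [([600.0, -506.0, 132.0], 0.61)]
scene sieve [([492.0, 596.0, 35.0], 0.74), ([602.0, -505.0, 130.0], 0.57)]
1.1
```

View pics/top.png

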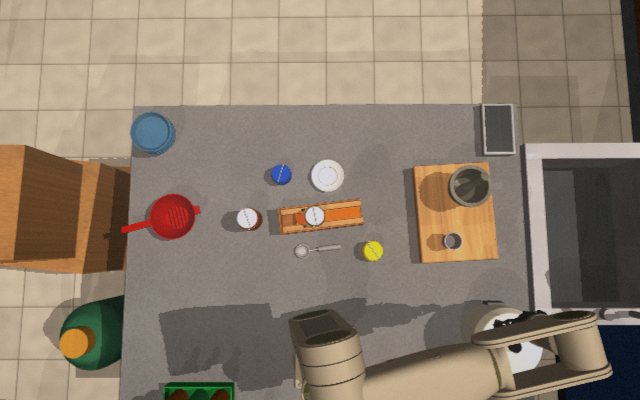

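View pics/scene.png

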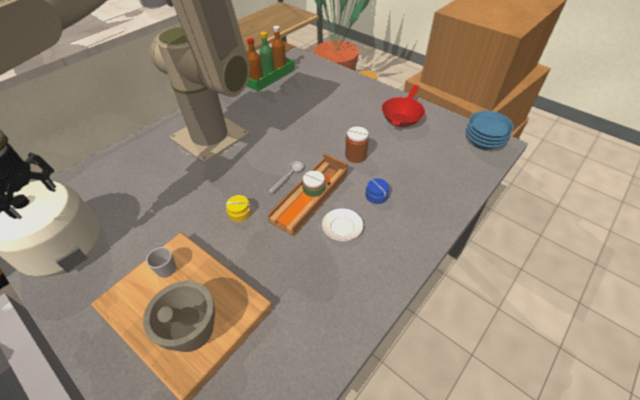

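The real pot is the white-lidded green one in the rack, at top (315,216) and scene (313,182). The blue pot (281,174) and yellow pot (373,250) in the top view are look-alikes. The tall jar is at the left, so rack +y is roughly world +y. Next I'll check the wrist camera geometry so I can get a closer view.

```bash
cat > h.py <<'E'
from bench import r, optics
import cv2, numpy as np
from scipy.spatial.transform import Rotation as Ro
def tool():
    s=r.sense(); return np.array(s['tool_pos']), Ro.from_euler('xyz',s['tcp_rot'],degrees=True).as_matrix(), s
def cam(n):
    p=optics.camera_params(n); o=np.array(p['orientation'],float)
    R=o if o.shape==(3,3) else Ro.from_euler('xyz',o,degrees=True).as_matrix()
    return np.array(p['camera_matrix']),np.array(p['eye'],float),R
def cloud(n,dep):
    K,e,R=cam(n); v,u=np.mgrid[:dep.shape[0],:dep.shape[1]]
    P=np.stack([(u-K[0,2])/K[0,0]*dep,(v-K[1,2])/K[1,1]*dep,dep],-1)
    P=P@R.T+e; P[dep==0]=np.nan; return P
E
python3 - <<'E'
from h import *
t,R,s=tool(); K,e,Rc=cam('wrist'); np.set_printoptions(precision=2,suppress=True)
print(K,R.T@(e-t),R.T@Rc, optics.camera_params('wrist')['orientation'])
# heights near the tool from top camera: obstacles along path
a,d=optics.snapshot('scene'); P=cloud('scene',d)
m=(np.hypot(P[...,0]-174,P[...,1]+574)<130); print('max z near start',np.nanpercentile(P[m][:,2],[5,50,90]))
x=R.T@(np.array([510,-80,330])-t); print('tool delta to view',x)
E
```

```text
[[353.15   0.   319.86]
 [  0.   353.15 196.99]
 [  0.     0.     1.  ]] [   0.53  -74.11 -180.33] [[ 1.    0.    0.  ]
 [-0.    0.96  0.29]
 [-0.   -0.29  0.96]] [163.01  -0.01 -73.09]
max z near start [ -2.58 129.17 328.74]
tool delta to view [-375.75 -464.93 -137.28]
```

```bash
python3 -m pendant '[[1,0,0,-50,0],[0,-10,-10,-30,0],[0,-30,-37,0,0],[0,-30,-37,0,0],[0,-30,-37,0,0],[0,-30,-37,0,0],[0,-30,-37,0,0],[0,-30,-37,0,0],[0,-30,-37,0,0],[0,-30,-37,0,0]]' 30 && python3 -m pendant '[[0,-30,-37,0,0],[0,-30,-37,0,0],[0,-30,-37,0,0],[0,-30,-37,0,0],[0,-20,-36,0,0],[0,0,0,0,0],[0,0,0,0,0]]'
python3 - <<'E'
from h import *
t,R,s=tool(); print(s['time'],t,s['tcp_rot'],s['ft_force'],s['finger_gap'])
a,d=optics.snapshot('wrist'); P=cloud('wrist',d)
cv2.imwrite('pics/w1.png',a); np.save('w1P.npy',P); np.save('w1a.npy',a)
for q in ['pot_center','rack','strip_face','pins_mid']:
    print(q,[(np.round(x['at']).tolist(),round(x['score'],2)) for x in optics.search_frame('wrist',q)])
E
```

```text
time: 2.15
tool_pos: [395.0, -244.7, 273.0]
tcp_rot: [-180.0, -0.0, -73.2]
ft_force: [0.9, -1.0, 0.2]
finger_gap: 0.0
time: 2.85
tool_pos: [530.0, -58.3, 272.3]
tcp_rot: [179.9, 0.0, -73.0]
ft_force: [-0.4, -1.0, -0.5]
finger_gap: -0.2
2.85 [529.95847753 -58.31675614 272.31414985] [ 1.79945165e+02  1.12270207e-02 -7.30426378e+01] [-0.43432319 -0.99440718 -0.48298498] -0.19500877551894247
pot_center [([405.0, -174.0, 47.0], 0.77), ([639.0, 151.0, 21.0], 0.72), ([519.0, 34.0, 79.0], 0.65), ([518.0, -44.0, 26.0], 0.37)]
rack [([512.0, 5.0, 29.0], 0.83), ([517.0, -46.0, 26.0], 0.71)]
strip_face [([520.0, -42.0, 26.0], 0.58)]
pins_mid [([511.0, 6.0, 28.0], 0.96), ([516.0, -49.0, 22.0], 0.51)]
```

View pics/w1.png

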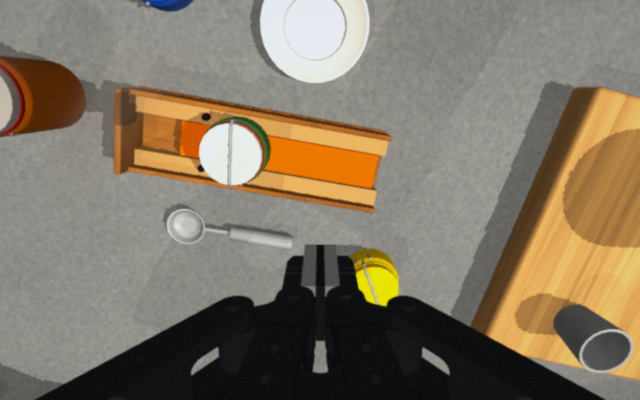

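The wrist view shows the end wall at left (120,130), the pins at (206,116) and (200,168), and the pot lid at (233,152). The bare orange strip runs right from the pot to (378,172).

```bash
python3 - <<'E'
from h import *
np.set_printoptions(precision=1,suppress=True)
P=np.load('w1P.npy'); a=np.load('w1a.npy'); t,R,s=tool(); 
hsv=cv2.cvtColor(a,cv2.COLOR_BGR2HSV)
K,e,Rc=cam('wrist')
def ray(u,v,z):
    d=Rc@np.array([(u-K[0,2])/K[0,0],(v-K[1,2])/K[1,1],1]); return e+d*(z-e[2])/d[2]
m=(hsv[...,0]<14)&(hsv[...,1]>235)&(hsv[...,2]>150); m[:, :175]=0; m[:100]=0; m[215:]=0
print('mask',m.sum(), 'z',np.nanpercentile(P[m][:,2],[5,50,95]))
# fence edges via heights: fence top (38..46)
reg=np.zeros(m.shape,bool); reg[80:215,105:400]=1
F=P[reg&(abs(P[...,2]-42)<4)][:,:2]
rc=cv2.minAreaRect(F.astype(np.float32)); print('fence rect',rc)
W=P[reg&(abs(P[...,2]-60)<4)&(np.arange(640)[None]<140)]; print('wall',len(W),W.mean(0) if len(W) else 0)
# fit fence: yaw by minAreaRect -> local coords
c,(w,h),ang=rc
y=np.deg2rad(ang)
for n,uv,z in [('pinA',(206,116),36),('pinB',(200,168),36),('lid',(233,152),76)]: print(n,ray(*uv,z))
L=P[reg&(P[...,2]>70)&(np.arange(640)[None]>185)]; print('lid cloud',len(L),L.mean(0), cv2.minEnclosingCircle(L[:,:2].astype(np.float32)))
S=P[m]; S=S[abs(S[:,2]-26)<5][:,:2]; mu=S.mean(0); print('strip rect',cv2.minAreaRect(S.astype(np.float32)))
np.save('S.npy',S)
E
```

```text
mask 658 z [23.7 25.2 26.6]
fence rect ((509.6925964355469, 13.571380615234375), (96.42677307128906, 304.33270263671875), 6.818469047546387)
wall 688 [494.1 162.8  58.7]
pinA [534.2  77.8  36. ]
pinB [471.9  72.5  36. ]
lid [511.7  31.3  76. ]
lid cloud 3071 [509.   35.2  75.2] ((507.9451599121094, 35.402286529541016), 36.971126556396484)
strip rect ((508.90692138671875, 18.959251403808594), (42.0550651550293, 175.55662536621094), 6.793331146240234)
```

```bash
python3 - <<'E'
from h import *
np.set_printoptions(precision=1,suppress=True)
P=np.load('w1P.npy'); t,R,s=tool(); Q=(P-t)@R
m=(abs(Q[...,0])<90)&(abs(Q[...,1])<70)&(Q[...,2]<8)&(Q[...,2]>-130)
Q=Q[m]
for z in range(-125,10,10):
    q=Q[abs(Q[:,2]-z)<5]
    if len(q)>5: print(z,len(q),'x',np.percentile(q[:,0],[1,99]),'y',np.percentile(q[:,1],[1,99]))
c,sn=np.cos(np.deg2rad(6.8)),np.sin(np.deg2rad(6.8)); O=np.array([506.2,45.8])
for ry in (-120,-75,-70): p=O+ry*np.array([-sn,c]); print(ry,p,R.T@(np.array([*p,60])-t), s['joint_pos'])
E
```

```text
-125 4099 x [-58.3  57.5] y [-18.6 -11.5]
-115 12805 x [-55.9  55.3] y [-18.3  -3. ]
-105 8520 x [-48.2  47.5] y [-18.1   7.4]
-95 8618 x [-39.6  38.9] y [-13.4   7.9]
-85 4006 x [-33.4  32.8] y [-14.4   8.2]
-75 1170 x [-17.1  16.9] y [-13.3   9.9]
-65 919 x [-13.8  12.9] y [-12.1  -6.7]
-55 796 x [-13.7  12.9] y [-12.   -6.8]
-45 491 x [-13.1  12.2] y [-12.   -6.9]
-120 [520.4 -73.4] [  9.9  12.5 213. ] [-12.   -4.1  88.8  -0.   95.3  61.3]
-75 [515.1 -28.7] [-34.4   4.8 213. ] [-12.   -4.1  88.8  -0.   95.3  61.3]
-70 [514.5 -23.7] [-39.3   3.9 213. ] [-12.   -4.1  88.8  -0.   95.3  61.3]
```

The fingers stay slim (about 27 x 22) for the first 75 mm above the tip, so the current orientation works once turned 10°. I'm aligning, descending to z≈45 and checking.

```bash
python3 -m pendant '[[0,0,0,0,5.1],[0,0,0,0,5.1],[0,-10,5.5,40,0],[0,-11,5.8,40,0],[0,0,0,49,0],[0,0,0,49,0],[0,0,0,30,0],[0,0,0,19,0],[0,0,0,0,0],[0,0,0,0,0]]'
python3 - <<'E'
from h import *
t,R,s=tool(); print(s['time'],t,s['tcp_rot'],s['ft_force'])
c,sn=np.cos(np.deg2rad(6.8)),np.sin(np.deg2rad(6.8)); d=t[:2]-[506.2,45.8]; print('rack',d@[c,sn],d@[-sn,c])
a,d=optics.snapshot('wrist'); cv2.imwrite('pics/w2.png',a)
E
```

```text
time: 4.1
tool_pos: [516.2, -40.2, 46.4]
tcp_rot: [-180.0, -0.0, -83.4]
ft_force: [0.6, 0.5, 0.8]
finger_gap: -0.0
4.1 [516.22670725 -40.20343016  46.38793358] [-1.79989057e+02 -5.41594569e-03 -8.34293375e+01] [0.60062078 0.49817498 0.76641859]
rack -0.22697295903911652 -86.58564165981426
```

View pics/w2.png

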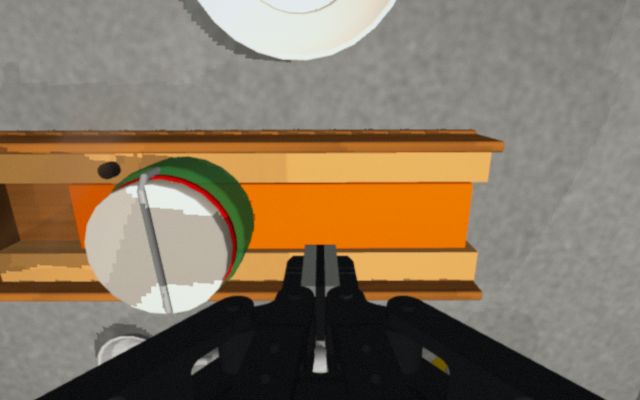

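The image shows a green pot with a white lid and bail, and the tool is aligned with the strip: back-projecting strip row 215 puts its centre line within 2 mm of the tool axis. Now pressing.

```bash
python3 -m pendant '[[0,0,0,15,0],[0,0,0,7,0],[0,0,0,4,0],[0,0,0,4,0],[0,0,0,2,0],[0,0,0,0,0],[0,0,0,0,0]]'
```

```text
time: 4.85
tool_pos: [516.3, -39.5, 13.9]
tcp_rot: [-180.0, -0.0, -83.4]
ft_force: [-0.7, 0.6, -0.5]
finger_gap: 0.2
```

```bash
python3 - <<'E'
from h import *
a,d=optics.snapshot('wrist'); P=cloud('wrist',d); t,R,s=tool(); print(t,s['ft_force'],s['wrist_torque'],s['finger_gap'])
hsv=cv2.cvtColor(a,cv2.COLOR_BGR2HSV); m=(hsv[...,0]<14)&(hsv[...,1]>235)&(hsv[...,2]>150)
print(m.sum(),np.nanpercentile(P[m][:,2],[5,25,50,75,95]))
cv2.imwrite('pics/w3.png',a)
E
```

```text
[516.43946695 -39.54806673  13.95387946] [ 0.0904065  -0.10034658  0.22634805] [-0.00900984  0.02892716  0.02586972] -0.20845592502863775
3074 [24.10640506 24.81457282 25.26413306 25.78164633 64.09459155]
```

View pics/w3.png

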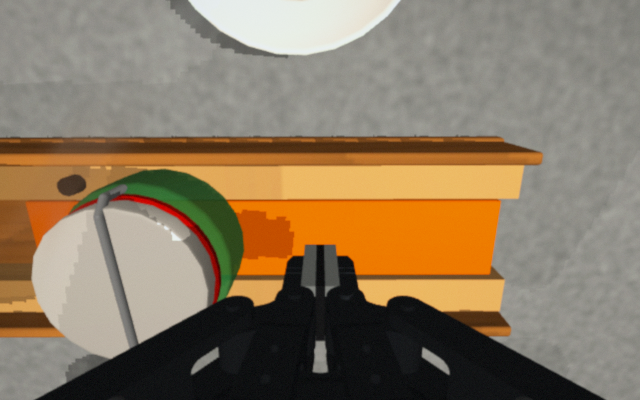

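No force, and the camera still sees the strip up at z≈25, so the real tips must be higher than the TCP reading says. I'll check from the scene camera.

```bash
python3 - <<'E'
from h import *
np.set_printoptions(precision=1,suppress=True)
a,d=optics.snapshot('scene'); P=cloud('scene',d); t,R,s=tool()
K,e,Rc=cam('scene')
def pr(p): q=Rc.T@(np.array(p)-e); return (K@q/q[2])[:2]
u,v=pr(t); print('tcp px',u,v,'eye',e)
u0,v0=int(u)-80,int(v)-75
c=cv2.resize(a[v0:v0+120,u0:u0+160],None,fx=5,fy=5,interpolation=cv2.INTER_CUBIC)
cv2.drawMarker(c,(int((u-u0)*5),int((v-v0)*5)),(255,0,255),0,15,1)
cv2.imwrite('pics/s2.png',c)
Q=(P-t)@R; m=(abs(Q[...,0])<25)&(abs(Q[...,1])<25)&(Q[...,2]<-12)&(Q[...,2]>-120)
q=Q[m]; print(len(q)); 
for z in range(-115,-5,10):
    k=q[abs(q[:,2]-z)<5]
    if len(k): print(z,len(k),k.mean(0))
E
```

```text
tcp px 298.85773148989347 205.4325399519666 eye [1065.3 -550.   895.5]
225
-115 23 [  -0.3  -15.9 -115.3]
-105 25 [   5.8  -10.6 -105.7]
-95 29 [  9.4  -5.1 -92.9]
-85 26 [  0.2 -10.4 -85.5]
-75 11 [  1.1 -10.8 -74.3]
-65 14 [  4.   -9.3 -65.1]
-55 22 [  6.4  -6.7 -55.1]
-45 11 [  4.9  -8.6 -46.4]
-15 64 [  3.5   1.5 -13.3]
```

View pics/s2.png

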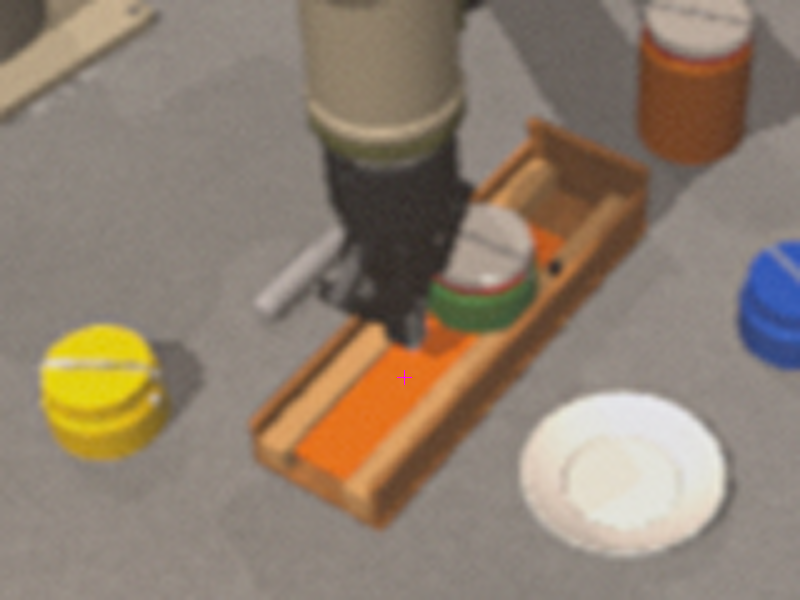

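The scene crop shows the fingertips at (405,340), about 40 mm above where the reported TCP projects (405,377). The wrist depth agrees that the fingers end about 42 mm short of the TCP. So the tip is at z_TCP + ~42, and force plus camera must decide contact. The knuckles widen along the jaw axis from about 40 mm above the tips and would hit the pot. I'll turn the jaw axis across the lane by -90°, then press by feel.

```bash
python3 -m pendant '[[0,0,0,-8,0],[0,0,0,0,-8.2],[0,0,0,0,-8.2],[0,0,0,0,-8.2],[0,0,0,0,-8.2],[0,0,0,0,-8.2],[0,0,0,0,-8.2],[0,0,0,0,-8.2],[0,0,0,0,-8.2],[0,0,0,0,-8.2]]' && python3 -m pendant '[[0,0,0,0,-8.2],[0,0,0,0,-8.2],[0,0,0,0,0],[0,0,0,0,0]]'
python3 - <<'E'
from h import *
np.set_printoptions(precision=1,suppress=True)
t,R,s=tool(); print(t,s['joint_pos'])
a,d=optics.snapshot('wrist'); P=cloud('wrist',d); cv2.imwrite('pics/w4.png',a)
b,d2=optics.snapshot('scene'); P2=cloud('scene',d2); 
for n,X in (('w',P),('s',P2)):
  Q=(X-t)@R; m=(abs(Q[...,0])<60)&(abs(Q[...,1])<25)&(Q[...,2]<-20)&(Q[...,2]>-125); q=Q[m]
  for z in range(-120,-25,10):
    k=q[abs(q[:,2]-z)<5]
    if len(k): print(n,z,len(k),k.min(0),k.max(0))
c,sn=np.cos(np.deg2rad(6.8)),np.sin(np.deg2rad(6.8)); d=t[:2]-[506.2,45.8]; print('rack',d@[c,sn],d@[-sn,c])
L=P[(abs(P[...,2]-76)<3)&(abs(P[...,0]-508)<50)&(abs(P[...,1]-35)<50)]; print('lid',len(L),L.mean(0),cv2.minEnclosingCircle(L[:,:2].astype(np.float32)))
E
```

```text
time: 5.95
tool_pos: [516.6, -39.6, 22.6]
tcp_rot: [180.0, -0.1, -9.2]
ft_force: [0.6, 0.1, -1.0]
finger_gap: -0.2
time: 6.35
tool_pos: [516.5, -39.6, 22.3]
tcp_rot: [180.0, -0.0, 6.6]
ft_force: [0.1, -0.2, 0.4]
finger_gap: 0.2
[516.5 -39.6  22.3] [-10.1   3.6 108.    0.   68.4 -16.6]
w -120 10440 [ -59.8  -18.  -125. ] [  59.9   -4.7 -115. ]
w -110 11050 [ -55.4  -17.9 -115. ] [  55.3    4.8 -105. ]
w -100 6695 [ -46.9  -17.4 -105. ] [ 46.8   9.4 -95. ]
w -90 7637 [-39.7 -14.  -95. ] [ 39.4  12.8 -85. ]
w -80 2042 [-31.1 -14.1 -85. ] [ 30.9  12.6 -75. ]
w -70 1030 [-13.8 -11.6 -75. ] [ 13.3  11.4 -65. ]
w -60 868 [-13.9 -11.5 -65. ] [ 13.3  -5.8 -55. ]
w -50 725 [-13.9 -11.4 -55. ] [ 13.3  -5.6 -45. ]
w -40 137 [-11.9 -11.3 -45. ] [ 11.7  -6.  -41. ]
s -120 61 [ -57.3    3.2 -124.8] [  59.5   17.9 -115.1]
s -110 63 [ -50.9   -0.2 -114.9] [  52.2   18.1 -105.3]
s -100 42 [ -42.6  -14.5 -104.9] [ 42.4  17.  -95.3]
s -90 52 [-32.5  -9.5 -95. ] [ 34.2  12.6 -85. ]
s -80 20 [-18.1   5.5 -84.9] [ 16.1  13.9 -75.1]
s -70 13 [ -6.2   0.2 -74.7] [ 14.9  10.9 -65.3]
s -60 24 [-13.5  -3.7 -64.9] [ 15.   10.6 -55.3]
s -50 21 [ -9.7  -7.8 -54.8] [ 14.2  11.5 -45.1]
s -40 5 [ -4.4   2.6 -44.5] [  9.3  11.9 -38.2]
rack 0.14672241578500866 -86.03028864821769
lid 28460 [507.5  35.8  75.1] ((507.26513671875, 36.67704772949219), 35.89546203613281)
```

View pics/w4.png

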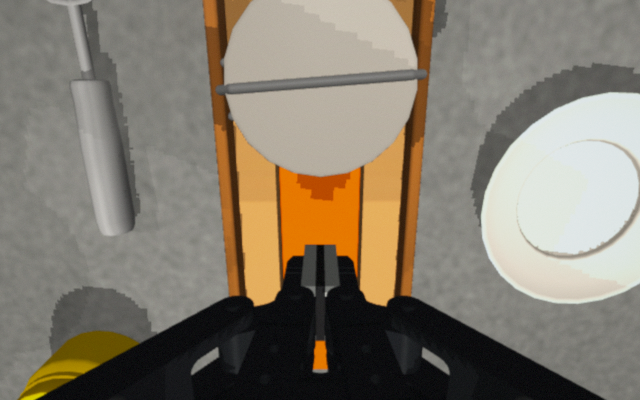

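The tool is centred across the lane with the strip visible ahead of the fingers, and the yaw matches. The tips end at z_TCP+41, so contact should come at TCP z≈-15 and fully down at ≈-25.

```bash
python3 -m pendant '[[0,0,0,16,0],[0,0,0,12,0],[0,0,0,5,0],[0,0,0,3,0],[0,0,0,3,0],[0,0,0,2,0],[0,0,0,0,0]]'; python3 -m pendant '[[0,0,0,2,0],[0,0,0,2,0],[0,0,0,0,0]]'
```

```text
time: 7.15
tool_pos: [516.1, -39.5, -19.1]
tcp_rot: [-180.0, 0.0, 6.8]
ft_force: [-4.9, 0.5, 6.2]
finger_gap: 0.3
time: 7.45
tool_pos: [516.5, -39.6, -22.5]
tcp_rot: [180.0, -0.0, 6.8]
ft_force: [-4.5, 0.3, 7.0]
finger_gap: 0.0
```

```bash
python3 -m pendant '[[0,0,0,2,0],[0,0,0,0,0]]'; python3 -m pendant '[[0,0,0,2,0],[0,0,0,0,0]]';python3 - <<'E'
from h import *
a,d=optics.snapshot('wrist'); P=cloud('wrist',d); t,R,s=tool(); print(t,s['ft_force'],s['wrist_torque'])
hsv=cv2.cvtColor(a,cv2.COLOR_BGR2HSV); m=(hsv[...,0]<14)&(hsv[...,1]>235)&(hsv[...,2]>120)&(abs(P[...,0]-510)<18)
print(m.sum(),np.nanpercentile(P[m][:,2],[5,25,50,75,95]))
cv2.imwrite('pics/w5.png',a)
E
```

```text
time: 7.65
tool_pos: [516.8, -39.7, -22.9]
tcp_rot: [180.0, -0.0, 6.8]
ft_force: [-12.8, 2.0, 23.7]
finger_gap: 0.1
time: 7.85
tool_pos: [517.1, -39.7, -23.2]
tcp_rot: [180.0, -0.0, 6.8]
ft_force: [-21.2, 4.2, 42.3]
finger_gap: 0.2
[517.03699076 -39.68986328 -23.21870269] [-21.67428324   2.84354087  42.2266895 ] [ 0.5348165   3.83484039 -0.04613639]
1940 [13.94867965 14.49391018 14.8786316  15.31653063 16.00859029]
```

The hard stop is at TCP z≈-22.8, and the strip reads 15, 10 lower than before, so the pins are sunk. I'll ease the force to about 20 N and slide forward.

```bash
python3 -m pendant '[[0,0,0,-2.5,0],[0,0,-5,0,0],[0,0,-8,0,0],[0,0,-8,0,0],[0,0,0,0,0]]'; python3 -m pendant '[[0,0,-5,0,0],[0,0,-5,0,0],[0,0,-5,0,0],[0,0,0,0,0]]'
```

```text
time: 8.4
tool_pos: [516.4, -19.0, -22.6]
tcp_rot: [179.9, -0.3, 6.8]
ft_force: [0.3, 0.2, 9.7]
finger_gap: -0.0
time: 8.8
tool_pos: [514.8, -4.7, -22.6]
tcp_rot: [179.9, -0.3, 6.8]
ft_force: [0.6, -3.9, 8.7]
finger_gap: 0.4
```

```bash
python3 -m pendant '[[0,0,0,1,0],[0,0,-5,0,0],[0,0,-6,0,0],[0,0,0,0,0]]'; python3 - <<'E'
from h import *
a,d=optics.snapshot('wrist'); P=cloud('wrist',d); t,R,s=tool(); print(t,s['ft_force'])
cv2.imwrite('pics/w6.png',a)
c,sn=np.cos(np.deg2rad(6.8)),np.sin(np.deg2rad(6.8)); O=[506.2,45.8]
L=P[(abs(P[...,2]-76)<4)&(abs(P[...,0]-508)<45)&(P[...,1]>t[1]+13)&(P[...,1]<t[1]+100)]
(cx,_)=cv2.minEnclosingCircle(L[:,:2].astype(np.float32)),0
for p in (t[:2],L[:,:2].mean(0),np.array(cx[0])): d=p-O; print(d@[c,sn],d@[-sn,c])
print(cx[1],L[:,2].mean())
E
```

```text
time: 9.2
tool_pos: [514.6, 5.6, -22.6]
tcp_rot: [179.8, -0.4, 6.8]
ft_force: [0.1, -6.8, 13.0]
finger_gap: 0.2
[514.61739817   5.58161595 -22.61714304] [-0.19902081 -5.96803842 14.04082828]
3.596169775804409 -40.93212150385544
1.3594037720885597 10.291233474239288
9.17761030568527 0.0927966542376557
45.464027404785156 75.22394582662575
```

View pics/w6.png

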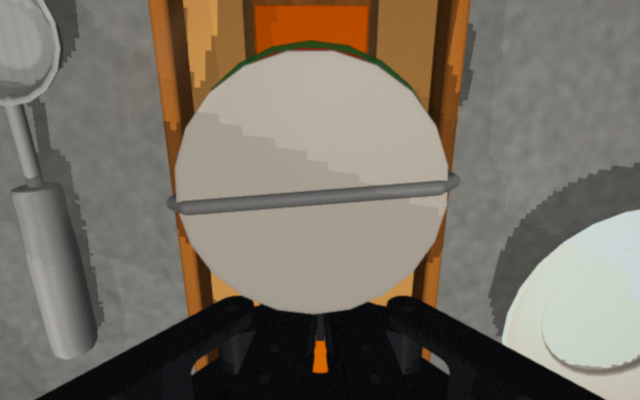

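The pot is touching the fingers, level, centred (x≈1.4) and at y≈10. The strip is held at 14 N. Continuing.

```bash
python3 -m pendant '[[0,0,-8,0.3,0],[0,0,-8,0.3,0],[0,0,-8,0.3,0],[0,0,0,0,0]]'; python3 -m pendant '[[0,0,-8,0.2,0],[0,0,-8,0,0],[0,0,-6,0,0],[0,0,-4,0,0],[0,0,-2,0,0],[0,0,0,0,0]]'; python3 - <<'E'
from h import *
a,d=optics.snapshot('wrist'); P=cloud('wrist',d); t,R,s=tool(); print(t,s['ft_force'])
c,sn=np.cos(np.deg2rad(6.8)),np.sin(np.deg2rad(6.8)); O=[506.2,45.8]
X=np.stack([(P[...,:2]-O)@[c,sn],(P[...,:2]-O)@[-sn,c],P[...,2]],-1); tr=(t[:2]-O)@[-sn,c]; print('tip ry',tr)
L=X[(abs(X[...,2]-75)<3)&(abs(X[...,0])<40)&(X[...,1]>tr+14)&(X[...,1]<tr+95)]
print(L.mean(0),L.min(0),L.max(0))
E
```

```text
time: 9.65
tool_pos: [512.9, 29.4, -22.7]
tcp_rot: [179.8, -0.5, 6.8]
ft_force: [0.6, -8.4, 17.3]
finger_gap: -0.2
time: 10.25
tool_pos: [509.9, 56.5, -22.7]
tcp_rot: [179.7, -0.5, 6.8]
ft_force: [2.0, -11.7, 19.1]
finger_gap: -0.1
[509.8798481   56.52068086 -22.67115928] [  1.50177162 -10.62457793  18.34261276]
tip ry 10.209557700713347
[ 3.51911173 62.43530978 75.18413412] [-33.23048265  24.96032484  72.00751479] [39.99471909 92.96308913 77.99635346]
```

The pot is at about y 61, so 6 mm more. Then back off and let the strip rise.

```bash
python3 -m pendant '[[0,0,-3,0,0],[0,0,-2,0,0],[0,0,-1.5,0,0],[0,0,0,0,0],[0,0,4,0,0],[0,0,4,0,0],[0,0,0,0,0]]'; python3 - <<'E'
from h import *
a,d=optics.snapshot('wrist'); P=cloud('wrist',d); t,R,s=tool(); print(t,s['ft_force'])
cv2.imwrite('pics/w7.png',a)
c,sn=np.cos(np.deg2rad(6.8)),np.sin(np.deg2rad(6.8)); O=[506.2,45.8]
X=np.stack([(P[...,:2]-O)@[c,sn],(P[...,:2]-O)@[-sn,c],P[...,2]],-1); tr=(t[:2]-O)@[-sn,c]; print('tip ry',tr)
L=X[(abs(X[...,2]-75)<3)&(abs(X[...,0])<40)&(X[...,1]>tr+19)&(X[...,1]<tr+110)]
print(L.mean(0),np.percentile(L,[.5,99.5],axis=0))
W=X[(abs(X[...,2]-60)<2.5)&(abs(X[...,0])<35)&(X[...,1]>100)]; print('wall',len(W),np.percentile(W,[1,99],axis=0) if len(W) else '')
E
```

```text
time: 11.0
tool_pos: [509.5, 59.2, -22.7]
tcp_rot: [-179.9, -0.5, 6.8]
ft_force: [-1.1, 9.3, 20.7]
finger_gap: -0.2
[509.51940256  59.21364306 -22.68086898] [-0.80118605  8.82260435 19.31944183]
tip ry 12.92625445936644
[ 3.49371055 68.63592195 75.16659269] [[-28.51380736  34.2522023   73.3225995 ]
 [ 35.68621001  97.94933863  77.67407609]]
wall 25 [[ -6.72047299 100.18109926  57.54279181]
 [ 14.56908713 102.31962455  58.43266197]]
```

View pics/w7.png

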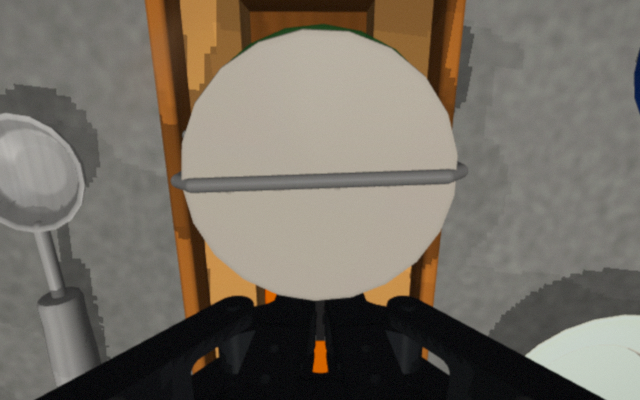

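The pot centre reads about y 66–68 and level, with the fingers now behind it. Backing off further while pressed, then rising.

```bash
python3 -m pendant '[[0,0,6,0,0],[0,0,8,0,0],[0,0,8,0,0],[0,0,0,-4,0],[0,0,0,-5,0],[0,0,0,-10,0],[0,0,0,-30,0],[0,0,20,-45,0],[0,0,20,-45,0],[0,0,20,-45,0]]'; python3 -m pendant '[[0,0,20,-30,0],[0,0,0,0,0],[0,0,0,0,0]]'; python3 - <<'E'
from h import *
a,d=optics.snapshot('wrist'); P=cloud('wrist',d); t,R,s=tool(); print(t,s['ft_force'])
cv2.imwrite('pics/w8.png',a)
c,sn=np.cos(np.deg2rad(6.8)),np.sin(np.deg2rad(6.8)); O=[506.2,45.8]
X=np.stack([(P[...,:2]-O)@[c,sn],(P[...,:2]-O)@[-sn,c],P[...,2]],-1)
L=X[(abs(X[...,2]-75)<3)&(abs(X[...,0])<45)&(X[...,1]>20)&(X[...,1]<110)]
print(L.mean(0),np.percentile(L,[.5,99.5],axis=0))
W=X[(abs(X[...,2]-60)<3)&(abs(X[...,0])<45)&(X[...,1]>105)&(X[...,1]<140)]; print('wall',len(W),np.percentile(W,[1,99],axis=0))
hsv=cv2.cvtColor(a,cv2.COLOR_BGR2HSV); m=(hsv[...,0]<14)&(hsv[...,1]>235)&(hsv[...,2]>120)&(abs(X[...,0])<18)&(X[...,1]<60)
print('strip',m.sum(),np.nanpercentile(X[m][:,2],[5,50,95]))
E
```

```text
time: 12.05
tool_pos: [513.6, -24.6, 158.8]
tcp_rot: [-180.0, 0.0, 6.9]
ft_force: [1.6, -0.2, 0.5]
finger_gap: 0.1
time: 12.35
tool_pos: [517.0, -44.5, 187.9]
tcp_rot: [180.0, -0.1, 6.8]
ft_force: [0.1, -0.3, -0.6]
finger_gap: 0.1
[516.08982122 -43.83338248 186.31030047] [-0.5163808  -0.26124873 -0.24710521]
[ 1.77311225 41.41503769 73.55595494] [[-23.99849282  33.23889396  72.04094013]
 [ 27.72903037  47.16763338  75.36443198]]Traceback (most recent call last):
  File "<stdin>", line 8, in <module>
    return _quantile_unchecked(
        a, q, axis, out, overwrite_input, method, keepdims, weights)
    return _ureduce(a,
                    func=_quantile_ureduce_func,
    ...<5 lines>...
                    overwrite_input=overwrite_input,
                    method=method)
    r = func(a, **kwargs)
    result = _quantile(arr,
                       quantiles=q,
    ...<2 lines>...
                       out=out,
                       weights=wgt)
    slices_having_nans = np.isnan(arr[-1, ...])
                                  ~~~^^^^^^^^^
IndexError: index -1 is out of bounds for axis 0 with size 0
```

View pics/w8.png

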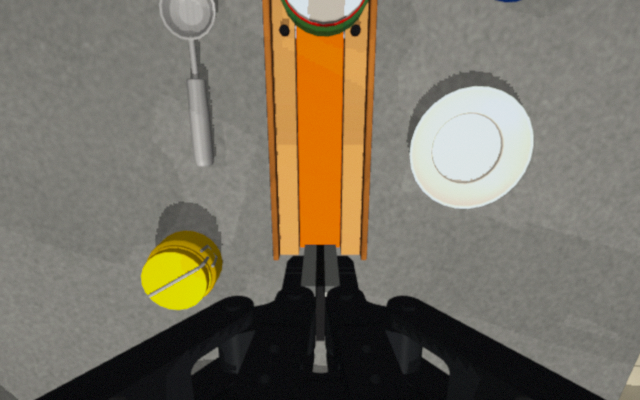

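The pins at (284,30) and (355,30) stand up behind the pot. The pot is cut off by the frame, so I'll move the camera forward for a final measurement.

```bash
python3 -m pendant '[[0,0,-40,-30,0],[0,0,-40,0,0],[0,0,-20,0,0],[0,0,0,0,0],[0,0,0,0,0]]'; python3 - <<'E'
from h import *
np.set_printoptions(precision=1,suppress=True)
a,d=optics.snapshot('wrist'); P=cloud('wrist',d); t,R,s=tool(); print(t,s['ft_force'])
cv2.imwrite('pics/w9.png',a)
c,sn=np.cos(np.deg2rad(6.8)),np.sin(np.deg2rad(6.8)); O=[506.2,45.8]
X=np.stack([(P[...,:2]-O)@[c,sn],(P[...,:2]-O)@[-sn,c],P[...,2]],-1)
L=X[(abs(X[...,2]-75)<3)&(abs(X[...,0])<45)&(X[...,1]>20)&(X[...,1]<110)]
print('lid',len(L),L.mean(0),np.percentile(L,[.5,99.5],axis=0))
A=np.c_[L[:,:2],np.ones(len(L))]; print('lid slope',np.linalg.lstsq(A,L[:,2],rcond=None)[0])
W=X[(abs(X[...,2]-60)<3)&(abs(X[...,0])<45)&(X[...,1]>105)&(X[...,1]<140)]; print('wall',len(W)); 
if len(W): print(np.percentile(W,[1,99],axis=0))
hsv=cv2.cvtColor(a,cv2.COLOR_BGR2HSV); m=(hsv[...,0]<14)&(hsv[...,1]>235)&(hsv[...,2]>120)&(abs(X[...,0])<18)&(X[...,1]<60)&(X[...,1]>-170)
print('strip',m.sum(),np.nanpercentile(X[m][:,2],[5,50,95]))
E
```

```text
time: 12.9
tool_pos: [503.7, 55.8, 215.3]
tcp_rot: [180.0, 0.2, 6.9]
ft_force: [0.8, -1.0, 0.3]
finger_gap: 0.1
[504.   55.2 215.6] [-0.2 -1.3  0.3]
lid 4633 [ 3.5 66.  75.3] [[-29.2  33.1  73. ]
 [ 36.1  97.5  77.7]]
lid slope [ 0.  -0.  75.4]
wall 989
[[-43.8 114.9  57.1]
 [ 43.9 122.4  60.9]]
strip 0 nan
  return np.nanmean(a, axis, out=out, keepdims=keepdims)
```

View pics/w9.png

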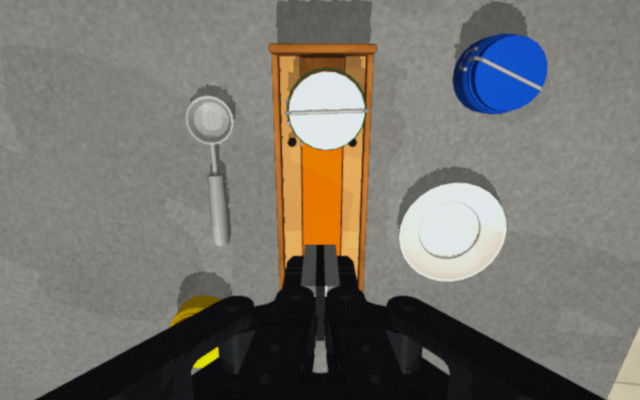

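```bash
python3 - <<'E'
from h import *
from bench import hand_in
a,d=optics.snapshot('wrist'); P=cloud('wrist',d)
z=P[170:225,312:332,2]; print('strip z',np.nanmedian(z),'runner z',np.nanmedian(P[170:225,289:298,2]))
if np.nanmedian(z)>23: print(hand_in())
E
```

```text
strip z 25.33480600942073 runner z 27.35203885903735
the job is handed in; nothing more can be done
None
```

The green pot is in the bay with the pins standing up behind it, and the job is handed in at about 13 s. `hand_in()` gives no verdict, so the result below rests on my own checks.

I turned the shut fingers across the lane and pressed the strip to its hard stop. I then slid the fingers along it at roughly 9–20 N to push the pot over the sunk pins. After that I backed off while still pressing, let the strip up and lifted the hand clear.

**Last checks:**
- **Pot:** its centre is at rack y ≈ 66 (57 to 80 needed), x ≈ +3.5 (within ±10), and the lid is level.
- **Strip:** its top is at 25.3 against 26 nominal, the same reading as before I pressed it. The runners read 27.4 against 28, so the strip is fully up.
- **Pins and hand:** both pins show behind the pot, and the hand is clear with no force on it.
- **Other things:** I only checked these by eye in the last picture. The spoon, saucer, blue pot and yellow pot look untouched; the mortar, cup, sieve and tall jar were out of view.

**What disagreed:**
- **Fingertips:** the real fingertips end about 41 mm short of the reported TCP. My first press therefore stopped in the air, so I found contact by force and camera instead.
- **Force at the stop:** it briefly reached about 42 N in z (47 N in all) at the fingertips, below the 120 N wrist limit.
- **Camera positions:** points from the top and scene cameras differed by up to about 15–20 mm. I used the wrist camera's depth for the rack instead, and it matched the given rack sizes to about 4 mm.

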